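Draw a box clamp up to its carton with the turnbuckle

ROBOT

A 6-joint arm with a two-finger parallel gripper is mounted at the origin on the work surface; the furniture and walls round the work are solid. World frame = base frame: x ahead of the robot, y to its left, z up, the work surface at z = 0. Lengths are in m, angles in degrees, forces in N, time in s.
With the tool pointing down it reaches from about 0.35 to 0.875 m from the base axis. Payload 4.2 kg.
Tool frame: the origin (TCP) lies on the centre line of the jaws, within the pads' length; the fingertips stand 11 mm ahead of it and the grasp point (between the pads) lies 8 mm behind it; z points along the fingers, y is the direction in which the jaws open and shut (so a half turn about z gives the same grasp; the last joint's range is limited). The gripper opens to 87 mm and grips with 3 to 60 N. Pads are 19 mm wide; open, the fingers measure 117 mm over their backs; the gripper's body (75 mm by 190 mm) begins 51 mm behind the grasp point.
Start: joints at [78.415, 22.042, 0.453, 0, -68.411, -14.817], TCP at [0.278, 0.56, 0.234] pointing down, gripper open.
Joint ranges: [-179.83, 179.83], [-69.29, 118.12], [-61.27, 80.66], [-181.25, 117.63], [-171.15, -9.14], [-177.46, 177.46]. Speed limits (degrees/s): [159.86, 159.86, 180, 180, 180, 180].

INTERFACE

Orientations are given as [roll, pitch, yaw] about the fixed x, y, z axes, in that order (R = Rz(yaw) Ry(pitch) Rx(roll)).
In Python, from rig import arm gives the robot as it stands. The module is installed in compiled form; this text tells all that it offers.
- The arm moves only by the tool carry_out, never from a script. Its argument "plan" is a list of rows, each a list of 4 numbers: the shift along the tool's x, y, z in m, then the turn about the tool's z in rad. In form: [[tx, ty, tz, yaw], ...]. A call has 1 to 12 rows; each row is the pose to reach, as a shift and turn from the pose measured when the call began, along the tool's axes at that moment; what a row does not reach only later rows make up. A row lasts 1/12 s, in which the tool goes at most 41.7 mm and 7.16 degrees, less where a joint would pass 70% of its speed; a pose out of reach is approached as far as the arm can. A call with a gripper value outside its range is refused whole. "jaw" is the opening, from 0 (shut) to 1 (fully open), set as the call begins (left out, the last holds). The fingers move at their own pace and stop on an object; "newtons" is the grip in N (left out, the last holds). Time passes only in rows, so rows that repeat a pose let the fingers close. It gives the time, the measured TCP pose, the force and the opening at its end, in the units of the state.
- arm.sense(): the state, without advancing time (a new reading comes with each control period).
- arm.capture(name): name is "scene" or "top" or "wrist"; returns the picture (400x640x3 uint8, red, green, blue); there is no depth.
- arm.calibration(name): a dict with "mtx" (3x3 intrinsics, pixels), "distortion" ([k1, k2, p1, p2, k3] as OpenCV has them; the pictures are not rectified), "xyz" and "attitude" of the camera in the world. Camera axes: x right, y up, looking along -z (the intrinsics and any distortion apply to the point x, -y, -z); pixel columns grow to the right and rows downward; lengths in m; the calibration is good to about 2 mm. A picture is of the moment at which its call begins: read the wrist's pose just before it. calibration takes no time and is no camera call; for the wrist camera it gives the pose at the moment of the call.
- arm.hand_in(): hands the job in, once; it reports no verdict.
The state is a dict: "clock": time; "joint_positions": joint angles; "joint_vel": joint speeds; "joint_efforts": joint torques, N m; "tcp_pos": TCP position; "eef_rot": TCP orientation; "force": force on the tool from outside, world axes, zero at the start; "torque": the same for the moment, N m; "opening": finger opening in m.
Only numpy, scipy, OpenCV 4.12 (cv2) and the standard library are available. Lean on these libraries where they do the work, as an engineer would, in place of code of your own. Each camera call takes 0.05 s, during which the arm holds its last target.

TASK

Two identical wooden box clamps stand on the bench; a small red carton stands between the jaws of one of them. Tighten that clamp: swing the knobbed bar of its turnbuckle from leaning towards the robot over to leaning away, all the way to its stop, so that both jaws draw in snugly on the carton, then let go. Leave the carton between the jaws and do not turn the empty clamp's bar.

Things in the scene. Friction and masses are not known exactly. Their poses are not given: they have to be found in the camera images.
- clamp_bar (a joint): turnbuckle bar of the clamp with the carton, rad: 0 slack, bar leaning 50 deg to the robot's side; starts 0 to 0.35; 0.87 upright; 1.745 end stop, leaning 50 deg away, jaws snug. Its axis is level, 52 mm above the bench, along the tie rod (near world y, clamp yaw up to 15 deg). Both jaws draw in 7 mm per rad. Friction 0.12 N m (1.5 N at the knob); stays where left. Clamp fixed to the bench
- clamp_knob (a point): centre of the 20 mm black ball knob at the end of that bar, 80 mm from the turning axis, 103 mm above the bench at either end of the swing, 132 mm when upright. z points outward along the 9 mm steel bar, y along the turning axis, x the way the knob moves in tightening. Clear all round: jaw arms at the rod's ends, 50 mm aside, reach 64 mm high. Pinched across y, it pivots between the fingers
- carton: small red card box, 102 x 64 x 45 mm, standing loose between the jaws (61 mm high) of the clamp to be tightened, on its guide strips 15 mm above the bench; its 102 mm length (x axis) runs from jaw to jaw, its middle is 100 mm behind the tie rod as seen from the robot. Origin at the centre of its underside, z up
- spare_knob (a point): centre of the same black ball knob on the bar of the other, empty clamp, which is alike in every part and also fixed; same axes as clamp_knob. To be left as it is
Not all that is in view belongs to the job. Of the things that look like the carton, the middle-sized one is meant.

How it is judged:
By the outcome, as a careful person would: the job done as asked, in the order asked, and still so for the second after the job is handed in, with the robot touching nothing.
It also fails if it takes over 29 s, if anything falls off the work surface, if the arm or the gripper's body presses on something with over 40 N, if the wrist force passes 120 N, or if a joint passes its speed limit or range.

## Working session

There is one attempt and no reset: what is moved stays moved. The work goes in short steps, Python scripts to look and compute and a tool call to move; the robot and the scene stay as the last step left them, time stands still between calls to the robot, and variables do not carry over. Pictures are saved under pics/ and viewed, and the job is handed in when it is done.

Besides the shell and the picture viewer there is one more tool, called after "Emit:" in YAML: its name, and indented under it one key for each argument. carry_out: Moves the arm, as the interface text tells. Its arguments: {"type":"object","properties":{"plan":{"type":"array"},"jaw":{"type":"number"},"newtons":{"type":"number"}},"required":["plan"]}

```bash
mkdir -p pics
python3 - <<'E'
from rig import arm
import cv2
print(arm.sense())
for n in ["scene","top","wrist"]:
    c=arm.calibration(n); print(n,c)
    im=arm.capture(n); cv2.imwrite(f"pics/{n}0.png",im[:,:,::-1])
E
```

```text
{'clock': 0.0, 'joint_positions': array([ 7.84147888e+01,  2.20900813e+01,  3.76221562e-01, -3.09535085e-02,
       -6.84110859e+01, -1.48155615e+01]), 'joint_vel': array([ 0.01162101, -0.06937454,  0.00626703,  0.0877453 , -0.0669118 ,
       -0.00808184]), 'joint_efforts': array([-8.98615108e-04, -3.90666211e+01,  1.87407160e+01,  4.22012463e+00,
        1.10211584e-02, -1.93215692e-04]), 'tcp_pos': array([0.27762356, 0.55927284, 0.23243736]), 'eef_rot': array([ 1.79871852e+02, -4.14924645e-03, -2.64121887e+01]), 'force': array([ 0.74351364, -0.48887272, -0.56846394]), 'torque': array([-0.04815512, -0.04460121,  0.00577987]), 'opening': 0.08688598541684044}
scene {'mtx': array([[363.40690287,   0.        , 316.17382978],
       [  0.        , 363.40690287, 207.00746305],
       [  0.        ,   0.        ,   1.        ]]), 'distortion': array([-0.07510224,  0.        ,  0.        ,  0.        ,  0.        ]), 'xyz': array([-0.28009444, -0.52971969,  0.54820479]), 'attitude': array([ 62.60165583,  -0.93213293, -56.84910273])}
top {'mtx': array([[459.11913158,   0.        , 314.41492293],
       [  0.        , 459.11913158, 201.65267583],
       [  0.        ,   0.        ,   1.        ]]), 'distortion': array([-0.00887176,  0.        ,  0.        ,  0.        ,  0.        ]), 'xyz': array([ 0.26295103, -0.04713281,  1.2963725 ]), 'attitude': array([  7.05130431,  -0.34535402, -88.65535435])}
wrist {'mtx': array([[309.00880112,   0.        , 323.68115022],
       [  0.        , 309.00880112, 195.83209759],
       [  0.        ,   0.        ,   1.        ]]), 'distortion': array([-0.05032168,  0.        ,  0.        ,  0.        ,  0.        ]), 'xyz': array([0.3407902 , 0.52776759, 0.38332091]), 'attitude': array([ -14.95442731,   -0.12289193, -116.38478161])}
```

View pics/scene0.png

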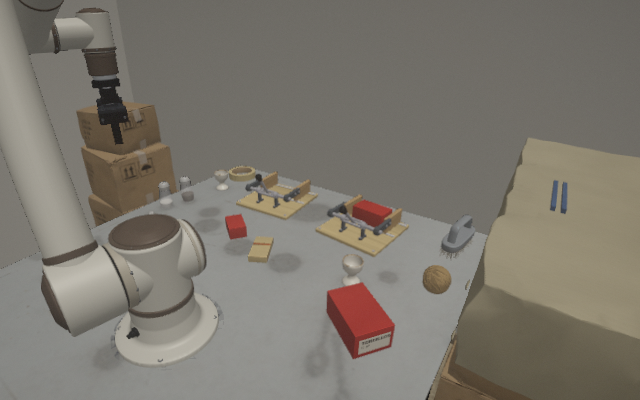

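View pics/top0.png

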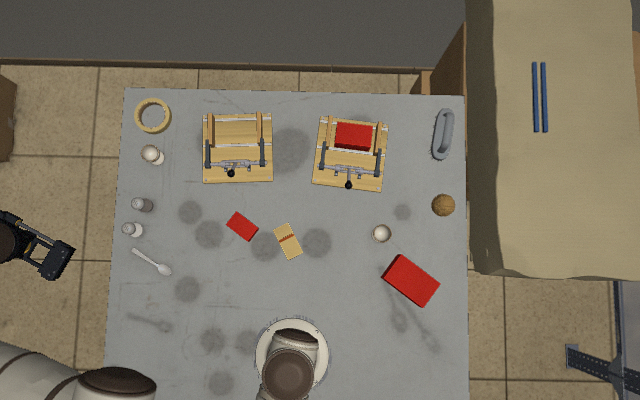

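View pics/wrist0.png

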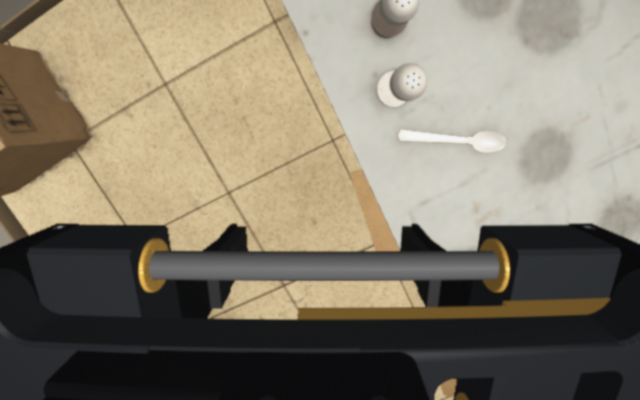

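Three red boxes: small (242,226), large (411,280) and middle-sized (354,135 in the top view), which stands in the right clamp. Two black knobs: (348,185) on the right clamp, and (231,173) on the empty left one. I choose the right one and check it in a crop.

```bash
cat > h.py <<'E'
import numpy as np, cv2
from scipy.spatial.transform import Rotation as R
def ray(c,uv):
    p=cv2.undistortPoints(np.array([[uv]],float),c['mtx'],c['distortion'])[0,0]
    d=R.from_euler('xyz',c['attitude'],degrees=True).as_matrix()@np.array([p[0],-p[1],-1.]); return np.array(c['xyz']),d
def at(c,uv,z):
    o,d=ray(c,uv); return o+d*(z-o[2])/d[2]
def proj(c,P):
    q=R.from_euler('xyz',c['attitude'],degrees=True).as_matrix().T@(np.array(P)-c['xyz'])
    return cv2.projectPoints(np.array([[q[0],-q[1],-q[2]]]),np.zeros(3),np.zeros(3),c['mtx'],c['distortion'])[0].ravel()
E
python3 - <<'E'
import cv2
im=cv2.imread('pics/top0.png');s=im[105:200,300:400];cv2.imwrite('pics/topc.png',cv2.resize(s,None,fx=6,fy=6,interpolation=2))
im=cv2.imread('pics/scene0.png');s=im[185:255,310:415];cv2.imwrite('pics/scenec.png',cv2.resize(s,None,fx=7,fy=7,interpolation=2))
E
```

```text
(no output)
```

View pics/topc.png

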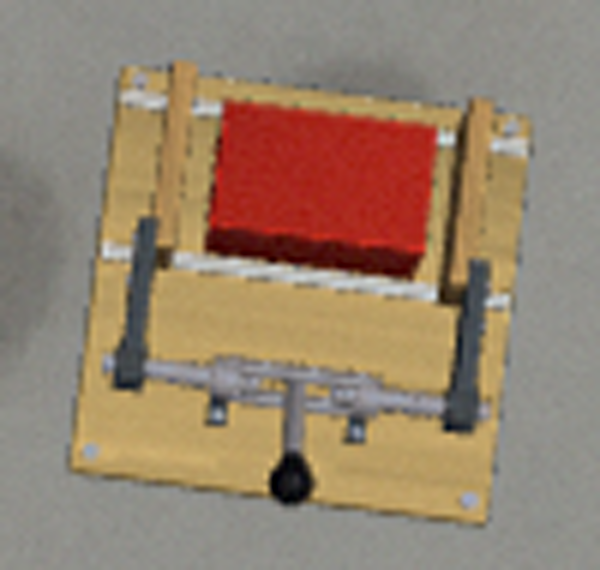

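View pics/scenec.png

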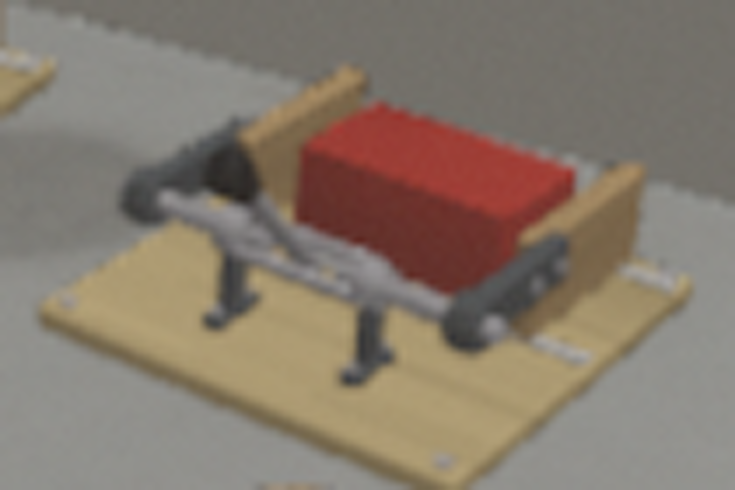

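The crop shows the middle-sized carton between the jaws; its knob is at (348.5,184.8) in top and (343.0,209.6) in scene, with rod ends at (318,165.5) and (381.2,173.5) in top.

Run:
```python
from rig import arm
from h import *
T=arm.calibration('top');S=arm.calibration('scene')
(o1,d1),(o2,d2)=ray(T,(348.5,184.8)),ray(S,(343.0,209.6))
A=np.stack([d1,-d2],1);t=np.linalg.lstsq(A,o2-o1,rcond=None)[0]
print('knob',o1+d1*t[0],o2+d2*t[1])
a=at(T,(318,165.5),.052);b=at(T,(381.2,173.5),.052);print(a,b,np.linalg.norm(a-b))
m=(a+b)/2;u=(a-b)/np.linalg.norm(a-b);print('mid',m,'axis',u,'yaw',np.degrees(np.arctan2(-u[0],u[1])))
n=np.array([u[1],-u[0],0])
for z in(.103,.11,.115,.12):
    k=at(T,(348.5,184.8),z);r=k-m;print(z,k,'perp',r@n,'along',r@u,'R',np.hypot(r@n,z-.052))
# carton top corners z=15+45
for p in((222,100),(437,125),(425,247),(208,226)):
    q=at(T,(300+p[0]/6,105+p[1]/6),.060); print('carton',q,(q-m)@n,(q-m)@u)
```

```text
knob [ 0.45618583 -0.1388623   0.11140212] [ 0.45673877 -0.13973077  0.11155952]
[ 0.51769643 -0.05854718  0.052     ] [ 0.49959317 -0.23312724  0.052     ] 0.17551616323372474
mid [ 0.5086448  -0.14583721  0.052     ] axis [0.10314296 0.99466654 0.        ] yaw -5.920184808967981
0.103 [ 0.45755598 -0.13951271  0.103     ] perp -0.05146866536471454 along 0.0010213126536414384 R 0.07245704599571366
0.11 [ 0.45641448 -0.13897084  0.11      ] perp -0.052659967834767535 along 0.0014425604217624516 R 0.07833946778194725
0.115 [ 0.45559912 -0.13858378  0.115     ] perp -0.05351089817051966 along 0.001743451684706034 R 0.08265843104617776
0.12 [ 0.45478377 -0.13819673  0.12      ] perp -0.05436182850627185 along 0.0020443429476496105 R 0.08705864918860912
carton [ 0.64112084 -0.10840096  0.06      ] 0.12790819641330317 0.050900553198022856
carton [ 0.63175913 -0.20799314  0.06      ] 0.1288686478443412 -0.049126048323199334
carton [ 0.57391104 -0.20290769  0.06      ] 0.0708045652126893 -0.050034351119761275
carton [ 0.58127973 -0.10299651  0.06      ] 0.06782882064548222 0.05010398768040983
```

The two sightlines agree within 1 mm. Knob ≈ (0.456, -0.139, 0.1115), 79 mm from the axis and leaning 42°; the carton top also comes out at 100 x 59 mm, as it should. I now approach to a hover above the knob.

Emit:
carry_out:
  plan:
    - [0.026,0.03,0.002,-0.03]
    - [0.052,0.06,0.004,-0.06]
    - [0.078,0.09,0.005,-0.09]
    - [0.104,0.12,0.006,-0.12]
    - [0.13,0.15,0.007,-0.15]
    - [0.156,0.18,0.008,-0.18]
    - [0.182,0.21,0.009,-0.21]
    - [0.208,0.24,0.01,-0.24]
    - [0.234,0.27,0.012,-0.27]
    - [0.26,0.3,0.014,-0.3]
    - [0.286,0.33,0.016,-0.33]
    - [0.312,0.36,0.018,-0.358]
  jaw: 1

```text
clock: 1.15
tcp_pos: [0.3968, 0.0963, 0.2154]
eef_rot: [179.9, 0.0, -5.8]
force: [1.0, 0.6, -0.7]
opening: 0.0873
```

```bash
cat > go.py <<'E'
from rig import arm
from h import *
def go(P,yaw=-5.92):
    s=arm.sense();M=R.from_euler('xyz',s['eef_rot'],degrees=True).as_matrix()
    print('clk %.2f'%s['clock'],s['tcp_pos'].round(4),s['eef_rot'].round(2),'F',s['force'].round(1),'open',round(s['opening'],4))
    for p in np.atleast_2d(P): print('->',p.round(4),(M.T@(p-s['tcp_pos'])).round(4),'yaw',round(-np.radians(yaw-s['eef_rot'][2]),3))
E
python3 -c "
from go import *
go([.456,-.139,.2])"
```

```text
clk 1.15 [0.3968 0.0963 0.2154] [ 1.7993e+02  1.0000e-02 -5.7700e+00] F [ 1.   0.6 -0.7] open 0.0873
-> [ 0.456 -0.139  0.2  ] [0.0826 0.2281 0.0157] yaw 0.003
```

Emit:
carry_out:
  plan:
    - [0.014,0.038,0.003,0.003]
    - [0.028,0.076,0.006,0.003]
    - [0.042,0.114,0.009,0.003]
    - [0.056,0.152,0.012,0.003]
    - [0.07,0.19,0.014,0.003]
    - [0.0826,0.228,0.0157,0.003]
    - [0.0826,0.228,0.0157,0.003]
    - [0.0826,0.228,0.0157,0.003]

```text
clock: 1.82
tcp_pos: [0.4556, -0.1409, 0.1992]
eef_rot: [179.9, 0.1, -6.2]
force: [-0.1, 0.6, 0.0]
opening: 0.0869
```

```bash
python3 -c "
from go import *
go([.456,-.139,.1035])
c=arm.calibration('wrist');print(proj(c,[.456,-.139,.1115]))
im=arm.capture('wrist');cv2.imwrite('pics/w1.png',im[:,:,::-1])"
```

```text
clk 1.82 [ 0.4556 -0.1409  0.1992] [ 1.7993e+02  1.0000e-01 -6.2300e+00] F [-0.1  0.6  0. ] open 0.0869
-> [ 0.456  -0.139   0.1035] [ 0.0004 -0.002   0.0957] yaw -0.005
[320.40128696 203.45045578]
```

View pics/w1.png

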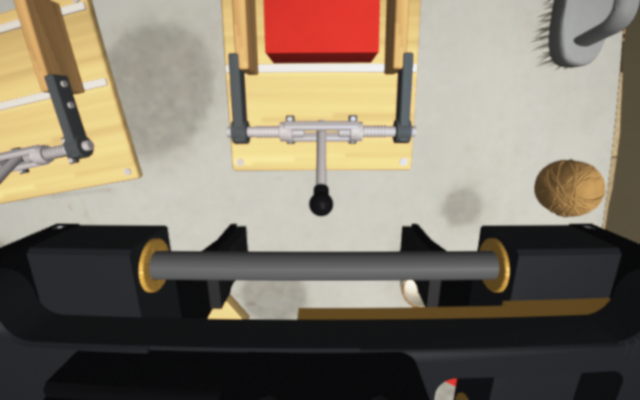

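Wrist view: knob at (320.5,202), predicted (320.4,203.5), so the estimate holds. The tool yaw matches the rod. Descend and close.

Emit:
carry_out:
  plan:
    - [0,-0.002,0.025,-0.005]
    - [0,-0.002,0.05,-0.005]
    - [0,-0.002,0.075,-0.005]
    - [0,-0.002,0.09,-0.005]
    - [0,-0.002,0.0955,-0.005]
    - [0,-0.002,0.0955,-0.005]
    - [0,-0.002,0.0955,-0.005]

```text
clock: 2.45
tcp_pos: [0.4562, -0.1369, 0.1047]
eef_rot: [179.9, 0.0, -5.7]
force: [1.6, -0.8, 0.2]
opening: 0.0871
```

Emit:
carry_out:
  plan:
    - [0,0,0,0]
    - [0,0,0,0]
    - [0,0,0,0]
    - [0,0,0,0]
    - [0,0,0,0]
    - [0,0,0,0]
    - [0,0,0,0]
    - [0,0,0,0]
  jaw: 0
  newtons: 20

```text
clock: 3.12
tcp_pos: [0.4562, -0.1369, 0.1047]
eef_rot: [179.9, 0.0, -5.7]
force: [0.4, -0.2, -0.7]
opening: 0.0418
```

```bash
cat > arc.py <<'E'
from go import *
u=np.array([.1031,.9947,0]);n=np.array([.9947,-.1031,0]);ax=np.array([.5086,-.1458,.052])
def arc(a0,angs,off=0.0015):
    s=arm.sense();p0=ax+u*off
    return [p0+n*.08*np.sin(np.radians(a))+np.array([0,0,.08*np.cos(np.radians(a))-.008]) for a in angs]
E
python3 -c "
from arc import *
go(arc(0,[-42,-38,-33,-28,-23,-18,-13,-8,-3,2,7,12,17]))
im=arm.capture('wrist');cv2.imwrite('pics/w2.png',im[:,:,::-1])"
```

```text
clk 3.12 [ 0.4562 -0.1369  0.1047] [ 1.7993e+02  2.0000e-02 -5.6900e+00] F [ 0.4 -0.2 -0.7] open 0.0418
-> [ 0.4555 -0.1388  0.1035] [-0.0005  0.0019  0.0012] yaw 0.004
-> [ 0.4598 -0.1392  0.107 ] [ 0.0038  0.0019 -0.0024] yaw 0.004
-> [ 0.4654 -0.1398  0.1111] [ 0.0094  0.002  -0.0064] yaw 0.004
-> [ 0.4714 -0.1404  0.1146] [ 0.0154  0.002  -0.01  ] yaw 0.004
-> [ 0.4777 -0.1411  0.1176] [ 0.0217  0.002  -0.013 ] yaw 0.004
-> [ 0.4842 -0.1418  0.1201] [ 0.0283  0.002  -0.0154] yaw 0.004
-> [ 0.4909 -0.1425  0.1219] [ 0.035   0.0021 -0.0173] yaw 0.004
-> [ 0.4977 -0.1432  0.1232] [ 0.0419  0.0021 -0.0186] yaw 0.004
-> [ 0.5046 -0.1439  0.1239] [ 0.0488  0.0021 -0.0192] yaw 0.004
-> [ 0.5115 -0.1446  0.124 ] [ 0.0558  0.0022 -0.0193] yaw 0.004
-> [ 0.5185 -0.1453  0.1234] [ 0.0628  0.0022 -0.0187] yaw 0.004
-> [ 0.5253 -0.146   0.1223] [ 0.0696  0.0022 -0.0176] yaw 0.004
-> [ 0.532  -0.1467  0.1205] [ 0.0764  0.0022 -0.0158] yaw 0.004
```

View pics/w2.png

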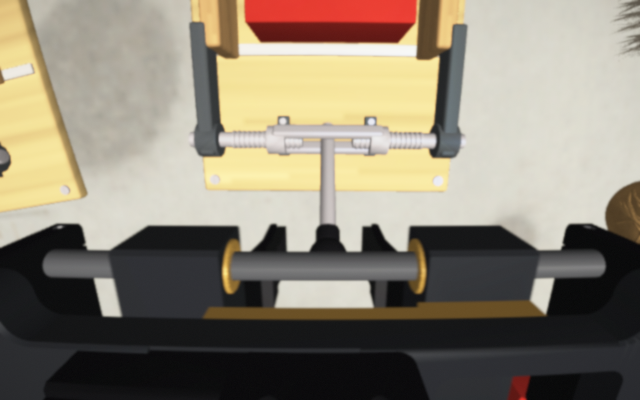

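Knob (326,240) sits between the fingers, which are still closing (42 mm). Shift 1.5 mm and continue closing.

Emit:
carry_out:
  plan:
    - [0,0.0015,0.001,0]
    - [0,0.0015,0.001,0]
    - [0,0.0015,0.001,0]
    - [0,0.0015,0.001,0]
    - [0,0.0015,0.001,0]
    - [0,0.0015,0.001,0]
    - [0,0.0015,0.001,0]
    - [0,0.0015,0.001,0]

```text
clock: 3.83
tcp_pos: [0.4559, -0.1387, 0.1035]
eef_rot: [179.9, 0.0, -5.7]
force: [1.3, -5.3, -2.3]
opening: 0.0185
```

```bash
python3 -c "
from arc import *
go(arc(0,[-42,-38,-33,-28,-23,-18,-13,-8,-3,2,7,12,17]))"
```

```text
clk 3.83 [ 0.4559 -0.1387  0.1035] [ 1.7991e+02  5.0000e-02 -5.6900e+00] F [ 1.3 -5.3 -2.3] open 0.0185
-> [ 0.4555 -0.1388  0.1035] [-0.0004  0.0001  0.0001] yaw 0.004
-> [ 0.4598 -0.1392  0.107 ] [ 0.0039  0.0001 -0.0035] yaw 0.004
-> [ 0.4654 -0.1398  0.1111] [ 0.0096  0.0002 -0.0076] yaw 0.004
-> [ 0.4714 -0.1404  0.1146] [ 0.0156  0.0002 -0.0111] yaw 0.004
-> [ 0.4777 -0.1411  0.1176] [ 0.0219  0.0002 -0.0141] yaw 0.004
-> [ 0.4842 -0.1418  0.1201] [ 0.0284  0.0003 -0.0166] yaw 0.004
-> [ 0.4909 -0.1425  0.1219] [ 0.0351  0.0003 -0.0184] yaw 0.004
-> [ 0.4977 -0.1432  0.1232] [ 0.042   0.0003 -0.0197] yaw 0.004
-> [ 0.5046 -0.1439  0.1239] [ 0.049   0.0003 -0.0204] yaw 0.004
-> [ 0.5115 -0.1446  0.124 ] [ 0.0559  0.0004 -0.0205] yaw 0.004
-> [ 0.5185 -0.1453  0.1234] [ 0.0629  0.0004 -0.0199] yaw 0.004
-> [ 0.5253 -0.146   0.1223] [ 0.0698  0.0004 -0.0188] yaw 0.004
-> [ 0.532  -0.1467  0.1205] [ 0.0765  0.0005 -0.017 ] yaw 0.004
```

Gripped at 18.5 mm, close to the 20 mm ball. Drive the first part of the arc.

Emit:
carry_out:
  plan:
    - [0.004,0.0005,-0.0035,0]
    - [0.0096,0.001,-0.0076,0]
    - [0.0156,0.001,-0.011,0]
    - [0.022,0.001,-0.014,0]
    - [0.0284,0.001,-0.0166,0]
    - [0.035,0.001,-0.0184,0]
    - [0.042,0.001,-0.0197,0]
    - [0.049,0.001,-0.0204,0]
    - [0.056,0.001,-0.0205,0]
    - [0.063,0.001,-0.02,0]
    - [0.063,0.001,-0.02,0]

```text
clock: 4.75
tcp_pos: [0.5215, -0.146, 0.1242]
eef_rot: [179.9, -0.2, -5.6]
force: [1.0, 3.8, 2.4]
opening: 0.0182
```

```bash
python3 -c "
from arc import *
go(arc(0,[7,12,17,22,27,32,37,42,46,50,52,54]))
im=arm.capture('wrist');cv2.imwrite('pics/w3.png',im[:,:,::-1])"
```

```text
clk 4.75 [ 0.5215 -0.146   0.1242] [179.91  -0.22  -5.64] F [1.  3.8 2.4] open 0.0182
-> [ 0.5185 -0.1453  0.1234] [-0.0031 -0.0003  0.0008] yaw 0.005
-> [ 0.5253 -0.146   0.1223] [ 0.0037 -0.0003  0.0019] yaw 0.005
-> [ 0.532  -0.1467  0.1205] [ 0.0105 -0.0003  0.0037] yaw 0.005
-> [ 0.5386 -0.1474  0.1182] [ 0.0171 -0.0003  0.0061] yaw 0.005
-> [ 0.5449 -0.1481  0.1153] [ 0.0234 -0.0002  0.009 ] yaw 0.005
-> [ 0.5509 -0.1487  0.1118] [ 0.0295 -0.0002  0.0124] yaw 0.005
-> [ 0.5566 -0.1493  0.1079] [ 0.0352 -0.0002  0.0164] yaw 0.005
-> [ 0.562  -0.1498  0.1035] [ 0.0406 -0.0002  0.0209] yaw 0.005
-> [ 0.566  -0.1502  0.0996] [ 0.0446 -0.0002  0.0248] yaw 0.005
-> [ 0.5697 -0.1506  0.0954] [ 0.0483 -0.0001  0.0289] yaw 0.005
-> [ 0.5715 -0.1508  0.0933] [ 0.05   -0.0001  0.0311] yaw 0.005
-> [ 0.5731 -0.151   0.091 ] [ 0.0517 -0.0001  0.0334] yaw 0.005
```

View pics/w3.png

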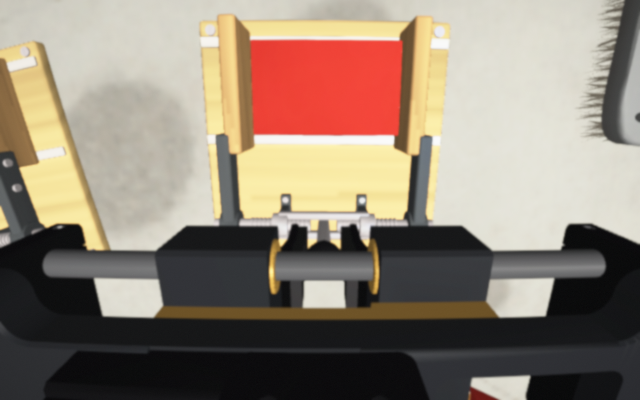

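The bar (322,235) is still between the fingers and past upright; the jaws have closed in on the carton. Continue to the stop with a little overtravel.

Emit:
carry_out:
  plan:
    - [0.006,0,0.0025,0]
    - [0.012,0,0.0042,0]
    - [0.018,0,0.0065,0]
    - [0.0234,0,0.009,0]
    - [0.0295,0,0.0124,0]
    - [0.0352,0,0.0164,0]
    - [0.0406,0,0.0209,0]
    - [0.0446,0,0.0248,0]
    - [0.0483,0,0.029,0]
    - [0.05,0,0.0311,0]
    - [0.05,0,0.0311,0]

```text
clock: 5.72
tcp_pos: [0.573, -0.1514, 0.0949]
eef_rot: [179.9, -0.5, -5.6]
force: [0.8, 2.7, 8.3]
opening: 0.0182
```

```bash
python3 -c "
from arc import *
go(arc(0,[46,48,50,52,54,56,58]))
im=arm.capture('wrist');cv2.imwrite('pics/w4.png',im[:,:,::-1])"
```

```text
clk 5.72 [ 0.573  -0.1514  0.0949] [179.85  -0.45  -5.58] F [0.8 2.7 8.3] open 0.0182
-> [ 0.566  -0.1502  0.0996] [-0.0071 -0.0004 -0.0048] yaw 0.006
-> [ 0.5679 -0.1504  0.0975] [-0.0052 -0.0004 -0.0027] yaw 0.006
-> [ 0.5697 -0.1506  0.0954] [-0.0034 -0.0004 -0.0006] yaw 0.006
-> [ 0.5715 -0.1508  0.0933] [-0.0016 -0.0004  0.0016] yaw 0.006
-> [ 0.5731 -0.151   0.091 ] [ 0.     -0.0004  0.0038] yaw 0.006
-> [ 0.5747 -0.1511  0.0887] [ 0.0016 -0.0004  0.0061] yaw 0.006
-> [ 0.5762 -0.1513  0.0864] [ 0.0031 -0.0004  0.0085] yaw 0.006
```

View pics/w4.png

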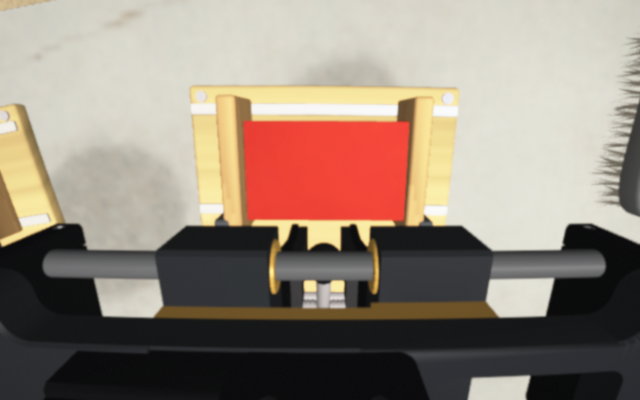

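Force up is 8 N and the knob height is ~0.103, which looks like the stop. Press a few mm further along the arc to confirm.

Emit:
carry_out:
  plan:
    - [0.001,0,0.002,0]
    - [0.002,0,0.004,0]
    - [0.003,0,0.006,0]
    - [0.003,0,0.006,0]

```text
clock: 6.1
tcp_pos: [0.5754, -0.1516, 0.0917]
eef_rot: [179.8, -0.4, -5.5]
force: [-7.7, 4.9, 19.0]
opening: 0.0182
```

```bash
python3 -c "
from arc import *
go(arc(0,[50]))"
```

```text
clk 6.10 [ 0.5754 -0.1516  0.0917] [179.81  -0.43  -5.52] F [-7.7  4.9 19. ] open 0.0182
-> [ 0.5697 -0.1506  0.0954] [-0.0057 -0.0004 -0.0038] yaw 0.007
```

Resistance rose to ~21 N with the motion stalling: the stop is reached. Release in place.

Emit:
carry_out:
  plan:
    - [0,0,0,0]
    - [0,0,0,0]
    - [0,0,0,0]
    - [0,0,0,0]
    - [0,0,0,0]
    - [0,0,0,0]
    - [0,0,0,0]
    - [0,0,0,0]
  jaw: 0.8

```text
clock: 6.77
tcp_pos: [0.5753, -0.1517, 0.0914]
eef_rot: [179.8, -0.4, -5.5]
force: [1.4, 0.4, 0.6]
opening: 0.063
```

Emit:
carry_out:
  plan:
    - [0,0,-0.02,0]
    - [0,0,-0.04,0]
    - [0,0,-0.07,0]
    - [0,0,-0.1,0]
    - [-0.02,0,-0.13,0]
    - [-0.05,0,-0.15,0]
    - [-0.08,0,-0.16,0]
    - [-0.11,0,-0.16,0]
    - [-0.11,0,-0.16,0]

```text
clock: 7.52
tcp_pos: [0.46, -0.1401, 0.2517]
eef_rot: [179.9, -0.4, -5.6]
force: [0.2, 1.0, -0.3]
opening: 0.0694
```

Run:
```python
from arc import *
go(arc(0,[50]))
c=arm.calibration('wrist');k=arc(0,[50])[0]+[0,0,.008]
print(k,proj(c,k)); im=arm.capture('wrist');cv2.imwrite('pics/w5.png',im[:,:,::-1])
S=arm.calibration('scene');print(proj(S,k));im=arm.capture('scene')[175:265,300:420,::-1];cv2.imwrite('pics/s5.png',cv2.resize(im,None,fx=6,fy=6,interpolation=2))
im=arm.capture('top');print(proj(arm.calibration('top'),k));cv2.imwrite('pics/t5.png',im[:,:,::-1])
```

```text
clk 7.52 [ 0.46   -0.1401  0.2517] [179.89  -0.38  -5.56] F [ 0.2  1.  -0.3] open 0.0694
-> [ 0.5697 -0.1506  0.0954] [ 0.1092 -0.0005  0.157 ] yaw 0.006
[ 0.5697134  -0.15062628  0.10342301] [322.5032792   69.85456745]
[365.93257548 197.82823659]
[353.28475826 143.26594357]
```

View pics/w5.png

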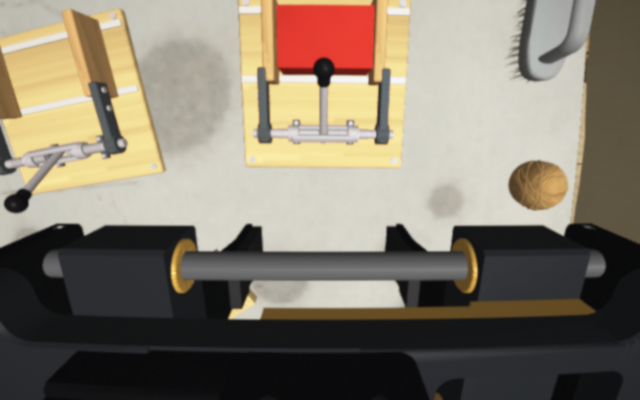

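View pics/s5.png

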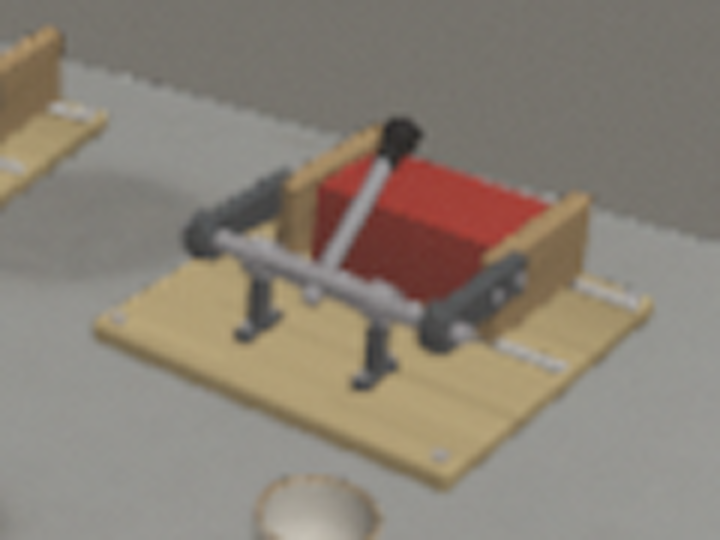

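View pics/t5.png

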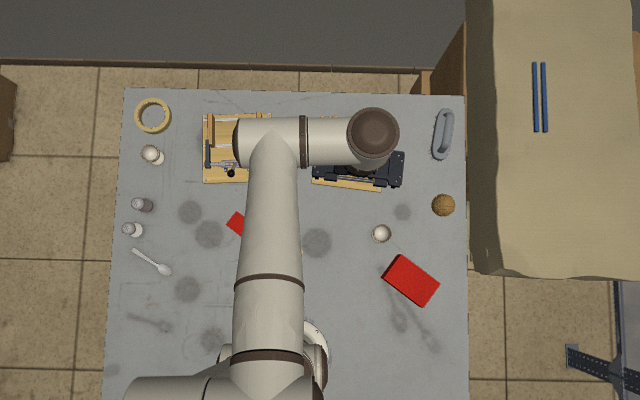

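The knob appears at (324,70) in wrist and (366.8,198) in scene, against (322.5,69.9) and (365.9,197.8) predicted for the 50° stop. The jaws are touching the carton, and the spare bar still leans towards the robot. Hand in.

```bash
python3 -c "
from rig import arm
print(arm.hand_in())"
```

```text
the job is handed in; nothing more can be done
None
```

The clamp with the red carton is tightened: I swung its bar from about 42° towards the robot over to its stop, about 50° away. I then opened the gripper, backed clear and handed the job in at about 7.7 s.

- **Stop reached:** resistance rose to about 21 N and the motion stalled as I pressed the last few millimetres. The grip slipped slightly there.
- **After release:** the knob lay within 2 px of where the 50° stop puts it, in both the wrist and scene views.
- **Carton and empty clamp:** the carton stands between the jaws, which look snug on it. The empty clamp's bar is still leaning towards the robot.
- **Limits and disagreements:** the highest force I read was about 21 N, well under the limits. The arm hid the clamp in the last top view, so that view could not confirm the result; no other check failed or disagreed.

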